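# Sweep the tea bricks into the carton

### The job

On the packing board, sweep the three small red-wrapped tea bricks along the board and over its open end, so that all three drop into the brown cardboard carton; only push them, do not pinch or pick up any of them. Leave the green tea tin standing on the board where it is, let none fall into the blue box at the other end, and do not disturb the white cup or the blue-glazed canister.

Things in the scene. Friction and masses are not known exactly. Their poses are not given: they have to be found in the camera images.
- board: fixed light-wood packing board, top 75 mm above the table, 18 mm thick, 240 mm along its y, 256 mm along its x. Origin on the table under its centre. Both ends, y = +-120 mm, are open (no rim); dark rims 8 mm wide and high along the sides at x = +-128 mm. Its y axis is within 0.2 rad of world y. Carton below one end, blue box below the other, which differs.
- carton: fixed open brown cardboard carton, 256 mm (x) by 140 mm (y), 50 mm high, walls and floor 4 mm; axes parallel to the board's. Origin at the centre of its underside, on the table, 175 mm from the board's centre along the board's +y or -y. Its rim is below the board's underside and it reaches 15 mm under that end, so what is pushed over the end drops in.
- blue_box: fixed open blue gift box of the same size as the carton, holding three pale round tea cakes, under the other end of the board. Origin at the centre of its underside. Not to be used.
- brick1: mini tea brick: square block 36 x 36 x 16 mm high, red wrapping with a cream band, about 35 g, slides freely. Origin at its CENTRE, z up, 8 mm above the board's top. The three bricks and the tin lie in four lanes along the board's y, at board x about -93, -31, 31, 93 mm, in any order, y within +-48 mm, turned up to 0.3 rad; each lane is free to both ends.
- brick2: mini tea brick: square block 36 x 36 x 16 mm high, red wrapping with a cream band, about 35 g, slides freely. Origin at its CENTRE, z up, 8 mm above the board's top. The three bricks and the tin lie in four lanes along the board's y, at board x about -93, -31, 31, 93 mm, in any order, y within +-48 mm, turned up to 0.3 rad; each lane is free to both ends.
- brick3: mini tea brick: square block 36 x 36 x 16 mm high, red wrapping with a cream band, about 35 g, slides freely. Origin at its CENTRE, z up, 8 mm above the board's top. The three bricks and the tin lie in four lanes along the board's y, at board x about -93, -31, 31, 93 mm, in any order, y within +-48 mm, turned up to 0.3 rad; each lane is free to both ends.
- tin: bystander: upright round green tea tin with a brighter green lid, 41 mm diameter, 55 mm high, 120 g, loose on the board in one of the four lanes. Origin at the centre of its underside. To be left standing where it is.
- cup: bystander: loose white tea cup, 70 mm across the rim, 50 mm high, on the table to one side, past an end box. Origin at the centre of its underside.
- canister: bystander: loose blue-glazed tea canister, 84 mm diameter, 98 mm high, on the table to one side, past an end box. Origin at the centre of its underside.
Mind the look-alikes: they are no part of the job. What is shaped like the brick3 but purple or turquoise is not meant.

How it is judged:
At the end, for the whole second after the job is handed in: All three bricks lie still inside the carton (within its walls, centres below its 50 mm rim); the tin stands upright within 15 mm of where it started; cup and canister within 20 mm of where they started (y of brick1 in the frame of carton between -0.07 and 0.07 m and x of brick1 in the frame of carton between -0.128 and 0.128 m and z of each of brick1, brick2, brick3 in the frame of carton below 0.05 m and linear speed of each of brick1, brick2, brick3 below 0.03 m/s and y of brick2 in the frame of carton between -0.07 and 0.07 m and x of brick2 in the frame of carton between -0.128 and 0.128 m and y of brick3 in the frame of carton between -0.07 and 0.07 m and x of brick3 in the frame of carton between -0.128 and 0.128 m and distance of tin from where it was at the start of the episode below 0.015 m and angle between tin's own z axis and vertical below 0.15 rad and distance of each of cup, canister from where it was at the start of the episode below 0.02 m); the robot touches nothing.
It fails at once if a brick is lifted: its centre rises more than 26 mm above the board's top (8 mm as it lies), or pinched: the fingers bear on it with over 12 N (z of any of brick1, brick2, brick3 in the frame of board above 0.101 m or contact force between the fingers and brick1 above 12 N or contact force between the fingers and brick2 above 12 N or contact force between the fingers and brick3 above 12 N).
It fails at once if a brick falls into the blue box ((z of brick1 in the frame of blue_box below 0.05 m and horizontal distance between brick1 and blue_box below 0.15 m) or (z of brick2 in the frame of blue_box below 0.05 m and horizontal distance between brick2 and blue_box below 0.15 m) or (z of brick3 in the frame of blue_box below 0.05 m and horizontal distance between brick3 and blue_box below 0.15 m)).
It fails at once if the tin is moved more than 15 mm or tipped (distance of tin from where it was at the start of the episode above 0.015 m or angle between tin's own z axis and vertical above 0.25 rad).
It fails at once if the cup or the canister is moved more than 20 mm (distance of any of cup, canister from where it was at the start of the episode above 0.02 m).
It also fails if it takes over 51 s, if anything falls off the work surface, if the arm or the gripper's body presses on something with over 40 N, if the wrist force passes 120 N, or if a joint passes its speed limit or range.

### The arm

A 6-joint arm with a two-finger parallel gripper is mounted at the origin on the work surface. World frame = base frame: x ahead of the robot, y to its left, z up, the work surface at z = 0. Lengths are in m, angles in rad, forces in N, time in s.
With the tool pointing down it reaches from about 0.4 to 0.925 m from the base axis. Payload 3.4 kg.
Tool frame: the origin (TCP) lies where the fingers leave the gripper's body, on its centre line; the fingertips stand 73 mm ahead of it and the grasp point (between the pads) lies r.grip_depth ahead of it (r.grip_depth is the distance from the TCP to the grasp point, in m); z points along the fingers, x is the direction in which the jaws open and shut, and the axes are right-handed (so a half turn about z gives the same grasp; the last joint's range is limited). The gripper opens to 85 mm and grips with 20 to 120 N. Pads are 22 mm wide; open, the fingers measure 114 mm over their backs; the gripper's body (76 mm by 85 mm) begins 54 mm behind the grasp point. The pads swing forward as they close: fully open they stand 13 mm farther back than shut.
Start: joints at [1.196, 0.307, 1.506, -0, 1.328, -0.073], TCP at [0.171, 0.549, 0.304] pointing down, gripper open.
Joint ranges: [-3.12, 3.12], [-1.05, 2.28], [0.14, 2.33], [-1.42, 4.57], [0.1, 2.73], [-2.68, 2.68]. Speed limits (rad/s): [2.57, 2.57, 3.14, 3.14, 3.14, 3.14].

### API

Orientations are given as [roll, pitch, yaw] about the fixed x, y, z axes, in that order (R = Rz(yaw) Ry(pitch) Rx(roll)).
In Python, from rig import r gives the robot as it stands. The module is installed in compiled form; this text tells all that it offers.
- The arm moves only by the tool jog_arm, never from a script. Its argument "targets" is one flat list of numbers, 5 for each row, row after row: the shift along the tool's x, y, z in cm, then the turn about the tool's z in rad, then the closure, from -1 (fully open) to 1 (shut), so that 0 is half open. A call has 1 to 10 rows; each row is the pose to reach, as a shift and turn from the pose commanded when the call began, along the tool's axes at that moment; what a row does not reach only later rows make up. A row lasts 1/10 s, in which the tool goes at most 50 mm and 8.59 degrees, less where a joint would pass 70% of its speed; a pose out of reach is approached as far as the arm can. A call with a gripper value outside its range is refused whole. The fingers move at their own pace and stop on an object; the grip force is fixed at half the most. Time passes only in rows, so rows that repeat a pose let the fingers close. It gives the time, the measured TCP pose, the force and the opening at its end, in the units of the state.
- r.get_state(): the state, without advancing time (a new reading comes with each control period).
- r.camera(name): name is "scene" or "top" or "wrist"; returns the picture (400x640x3 uint8, red, green, blue); there is no depth.
- r.camera_params(name): a dict with "fx", "fy", "cx", "cy" (pixels), "dist" ([k1, k2, p1, p2, k3] as OpenCV has them; the pictures are not rectified), "R" (3x3) and "t" (3): a world point X has camera coordinates R X + t. Camera axes: x right, y down, z forward; pixel columns grow to the right and rows downward; lengths in m; the calibration is good to about 2 mm. A picture is of the moment at which its call begins: read the wrist's pose just before it. camera_params takes no time and is no camera call; for the wrist camera it gives the pose at the moment of the call.
- r.sign_off(): hands the job in, once; it reports no verdict.
Trained networks look in the newest picture that a camera, given by its name, has taken for a name from the list of things; names that differ only in an ending like _2 or _b are one class to them, and where a whole thing is asked for, a point or a joint stands for the part that bears it (a point fixed in the world has none). Each returns a list of dicts, best first, with "p" (0 to 1); they miss things now and then, are a little off and sometimes report something else, mostly with a low value. They report only what shows in the picture. A call takes as long as a camera call. They do not tell look-alikes from the thing itself.
- r.look_for(camera, thing): "at" ([row, column] in pixels, amid what is visible of it).
- r.mark_of(camera, thing): "at" ([row, column] in pixels: a listed point, or the origin of a listed thing).
The state is a dict: "clock": time; "joints": joint angles; "qd": joint speeds; "effort": joint torques, N m; "position": TCP position; "orientation": TCP orientation; "wrist_force": force on the tool from outside, world axes, zero at the start; "torque": the same for the moment, N m; "finger_gap": finger opening in m.
Only numpy, scipy, OpenCV 4.12 (cv2) and the standard library are available. Lean on these libraries where they do the work, as an engineer would, in place of code of your own. Each camera call takes 0.05 s, during which the arm holds its last target.

## Working session

There is one attempt and no reset: what is moved stays moved. The work goes in short steps, Python scripts to look and compute and a tool call to move; the robot and the scene stay as the last step left them, time stands still between calls to the robot, and variables do not carry over. Pictures are saved under pics/ and viewed, and the job is handed in when it is done.

Besides the shell and the picture viewer there is one more tool, called as name(argument=value, ...) on one line, values as JSON. jog_arm: Moves the arm, as the interface text tells. Its arguments: {"type":"object","properties":{"targets":{"type":"array","items":{"type":"number"}}},"required":["targets"]}

```bash
mkdir -p pics; python3 - <<'E'
from rig import r
import cv2
print(r.get_state(), r.grip_depth)
for n in ("scene","top"):
    im=r.camera(n); cv2.imwrite(f"pics/{n}0.png",im[:,:,::-1])
    p=r.camera_params(n); print(n,p)
    for t in ("board","carton","blue_box","brick1","tin","cup","canister"):
        print(t,[(d['p'],d['at']) for d in r.mark_of(n,t)][:5])
E
```

```text
{'clock': 0.0, 'joints': array([ 1.19548482e+00,  3.07594783e-01,  1.50768259e+00, -2.18298893e-05,
        1.32840679e+00, -7.34878172e-02]), 'qd': array([-0.00175047,  0.0020454 ,  0.00077606, -0.0005078 , -0.00184541,
       -0.00221249]), 'effort': array([ 7.21230081e-04, -4.57547057e+01, -2.51908171e+01,  1.75962614e-04,
        1.29678030e-02,  1.72357181e-05]), 'position': array([0.17074462, 0.54848335, 0.30296494]), 'orientation': array([-3.14146021e+00,  2.08742380e-03,  1.26897804e+00]), 'wrist_force': array([ 0.13462492,  0.54916376, -0.07200653]), 'torque': array([ 0.07887812,  0.04750918, -0.04297995]), 'finger_gap': 0.08581135721578305} 0.0539
scene {'fx': 483.38811970805045, 'fy': 483.38811970805045, 'cx': 321.30638600284396, 'cy': 200.21245684060437, 'dist': array([-0.07529758,  0.        ,  0.        ,  0.        ,  0.        ]), 'R': array([[ 0.89404224,  0.44797341, -0.00288069],
       [ 0.2586964 , -0.52152143, -0.81307538],
       [-0.36573849,  0.72617851, -0.58215129]]), 't': array([-0.45984487, -0.07170162,  1.55668252])}
board [(0.75, [218.6, 344.4])]
carton
[... 378 characters left out ...]
304, 'cx': 323.61092746527305, 'cy': 199.0201311693484, 'dist': array([0.00224551, 0.        , 0.        , 0.        , 0.        ]), 'R': array([[ 0.01361851, -0.99964254,  0.02300722],
       [-0.98596238, -0.0172544 , -0.16607368],
       [ 0.16641129, -0.02042257, -0.98584492]]), 't': array([-0.01870863,  0.50859805,  0.95970892])}
board [(0.85, [180.3, 311.5]), (0.71, [183.7, 376.2])]
carton [(0.67, [186.1, 374.6])]
blue_box [(0.59, [173.1, 240.9])]
brick1 [(0.81, [134.0, 311.7]), (0.69, [260.0, 289.5]), (0.67, [246.6, 253.2]), (0.64, [187.2, 316.8]), (0.61, [265.2, 339.7])]
tin [(0.76, [204.9, 292.8]), (0.42, [162.4, 308.5])]
cup [(0.87, [214.7, 161.0])]
canister [(0.8, [200.0, 481.9])]
```

View pics/scene0.png

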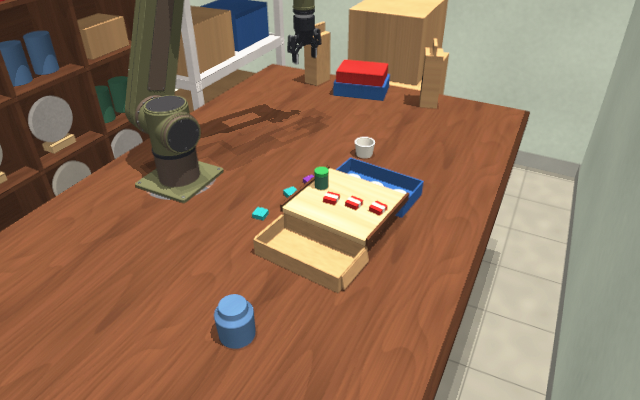

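View pics/top0.png

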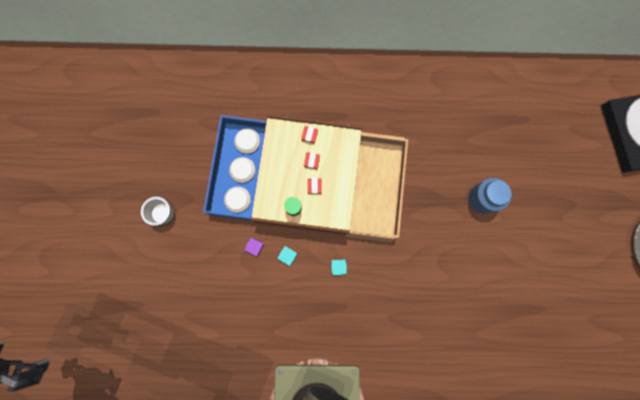

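The top view shows the carton at the -y end (right, about column 380) and the blue box on the left. The red bricks are at (134,310), (160,312) and (186,315), and the tin lid is at (206,293). The purple and turquoise look-alikes are on the table. Next I'll segment and triangulate.

```bash
cat > h.py <<'E'
import numpy as np, cv2
def ray(p,uv):
    K=np.array([[p['fx'],0,p['cx']],[0,p['fy'],p['cy']],[0,0,1]])
    x=cv2.undistortPoints(np.array([[uv]],float),K,p['dist'])[0,0]
    R=np.array(p['R']);t=np.array(p['t'])
    return -R.T@t, R.T@np.array([x[0],x[1],1])
def onz(p,uv,z):
    c,d=ray(p,uv); return c+d*(z-c[2])/d[2]
def proj(p,X):
    K=np.array([[p['fx'],0,p['cx']],[0,p['fy'],p['cy']],[0,0,1]])
    return cv2.projectPoints(np.array(X,float).reshape(-1,3),cv2.Rodrigues(np.array(p['R']))[0],np.array(p['t']),K,p['dist'])[0].reshape(-1,2)
def tri(obs):
    A=np.zeros((3,3));b=np.zeros(3)
    for p,uv in obs:
        c,d=ray(p,uv);d=d/np.linalg.norm(d);P=np.eye(3)-np.outer(d,d);A+=P;b+=P@c
    X=np.linalg.solve(A,b)
    return X,[np.round(proj(p,X)[0]-uv,1) for p,uv in obs]
E
python3 - <<'E'
from rig import r
from h import *
P={n:r.camera_params(n) for n in("scene","top")}
for n in P:
    im=cv2.imread(f"pics/{n}0.png"); hsv=cv2.cvtColor(im,cv2.COLOR_BGR2HSV)
    roi=(slice(110,235),slice(200,410)) if n=="top" else (slice(150,290),slice(240,430))
    sub=im[roi]; z=cv2.resize(sub,None,fx=3.8,fy=3.8,interpolation=cv2.INTER_CUBIC); cv2.imwrite(f"pics/{n}z.png",z)
    H,S,V=[hsv[:,:,i].astype(int) for i in range(3)]
    for nm,m in (("red",((H<5)|(H>173))&(S>170)&(V>110)),("green",(H>50)&(H<75)&(S>120))):
        m=m.astype(np.uint8); mm=np.zeros_like(m); mm[roi]=m[roi]
        mm=cv2.morphologyEx(mm,cv2.MORPH_CLOSE,np.ones((9,9)))
        k,l,s,c=cv2.connectedComponentsWithStats(mm)
        print(n,nm,[(s[i].tolist(),c[i].round(1).tolist(),onz(P[n],c[i],.088).round(3).tolist()) for i in range(1,k) if s[i,4]>15])
E
```

```text
scene red [([323, 192, 16, 12, 121], [330.3, 197.8], [0.539, 0.006, 0.088]), ([345, 196, 18, 14, 131], [352.8, 202.4], [0.602, 0.013, 0.088]), ([369, 201, 18, 14, 144], [377.3, 207.5], [0.67, 0.021, 0.088])]
scene green [([315, 167, 13, 11, 127], [321.0, 171.8], [0.457, 0.112, 0.088])]
top red []
top green [([289, 208, 11, 6, 21], [294.3, 211.8], [0.469, 0.06, 0.088])]
```

View pics/topz.png

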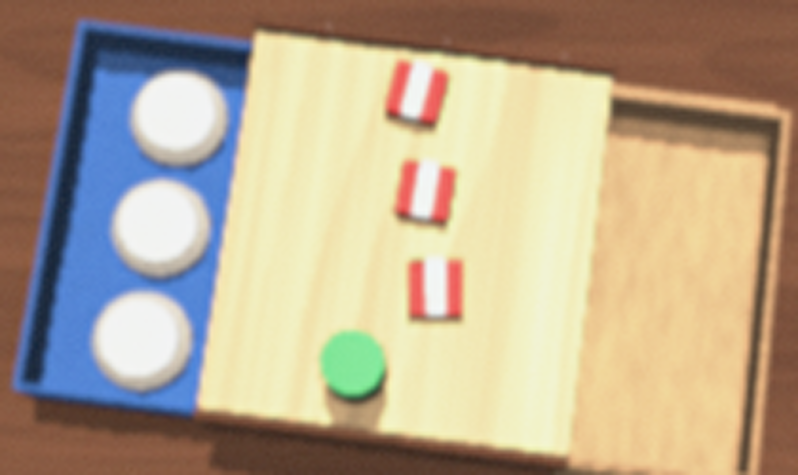

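View pics/scenez.png

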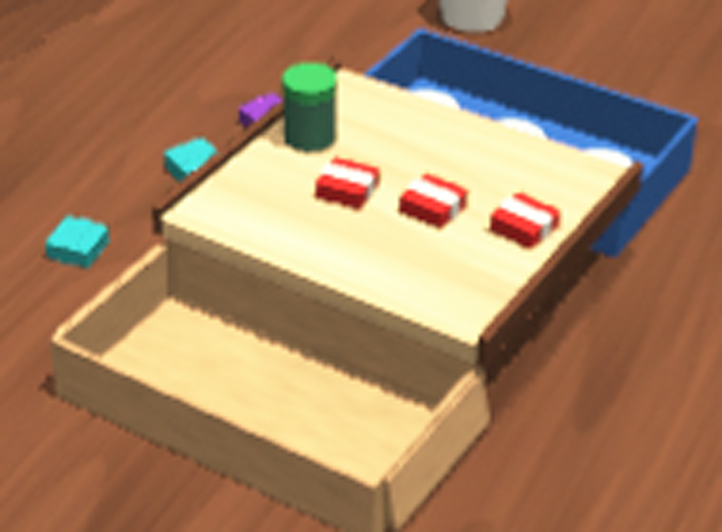

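```bash
python3 - <<'E'
from rig import r
from h import *
T=r.camera_params("top");S=r.camera_params("scene")
f=lambda u,o:np.array(u)/3.8+np.array(o)-0.37
pts={"A":((417,92),(526,216)),"B":((426,190),(435,195)),"C":((435,287),(349,178)),"lid":((353,364),(310,76)),
"c--":((570,455),(163,222)),"c+-":((612,78),(482,346)),"c-+":((200,408),(340,70)),"c++":((255,32),(640,168))}
for k,(a,b) in pts.items():
    a=f(a,(200,110));b=f(b,(240,150))
    X,e=tri([(T,a),(S,b)]); z=.13 if k=="lid" else .091 if k in"ABC" else .075
    print(k,X.round(4),e,"top@z",onz(T,a,z).round(4),"scene@z",onz(S,b,z).round(4))
E
```

```text
A [0.6674 0.0286 0.0848] [array([-0.3, -0.6]), array([-0.6,  0.2])] top@z [0.6638 0.0277 0.091 ] scene@z [0.6711 0.0219 0.091 ]
B [0.6009 0.0216 0.0862] [array([-0.3, -0.6]), array([-0.6,  0.2])] top@z [0.5981 0.0206 0.091 ] scene@z [0.6045 0.0167 0.091 ]
C [0.5368 0.0145 0.0855] [array([-0.3, -0.5]), array([-0.5,  0.1])] top@z [0.5344 0.0137 0.091 ] scene@z [0.5412 0.0086 0.091 ]
lid [0.4801 0.0636 0.1285] [array([-0.5, -0.8]), array([-0.8,  0.2])] top@z [0.4779 0.0623 0.13  ] scene@z [0.4828 0.0632 0.13  ]
c-- [ 0.432  -0.0735  0.0702] [array([-0.5, -0.7]), array([-0.8,  0.1])] top@z [ 0.4299 -0.0742  0.075 ] scene@z [ 0.4372 -0.0779  0.075 ]
c+- [ 0.6862 -0.1006  0.0709] [array([-0.6, -1.1]), array([-1.2,  0.3])] top@z [ 0.6818 -0.1016  0.075 ] scene@z [ 0.6901 -0.1027  0.075 ]
c-+ [0.4577 0.1634 0.0723] [array([-0.3, -0.5]), array([-0.4,  0.1])] top@z [0.4562 0.1622 0.075 ] scene@z [0.4605 0.1605 0.075 ]
c++ [0.7138 0.1391 0.0703] [array([-0.7, -1.3]), array([-1.2,  0.4])] top@z [0.7087 0.1367 0.075 ] scene@z [0.7179 0.1359 0.075 ]
```

```bash
cat >> h.py <<'E'
BC=np.array([.5724,.0321]);TH=-.107
def b2w(x,y): return BC+np.array([x*np.cos(TH)-y*np.sin(TH), x*np.sin(TH)+y*np.cos(TH)])
def w2b(X): 
    d=np.array(X)[:2]-BC; return np.array([d[0]*np.cos(TH)+d[1]*np.sin(TH), -d[0]*np.sin(TH)+d[1]*np.cos(TH)])
def shift(st,xyz):
    from scipy.spatial.transform import Rotation as Ro
    R=Ro.from_euler('xyz',st['orientation']).as_matrix()
    return (R.T@(np.array(xyz)-st['position'])*100).round(2), round(st['orientation'][2]-TH,3)
E
python3 - <<'E'
from rig import r
from h import *
st=r.get_state()
print(shift(st,[*b2w(.095,.057),.26]))
E
```

```text
(array([-29.99,  61.91,   4.39]), np.float64(1.376))
```

jog_arm(targets=[-30, 61.9, 4.4, 1.376, 1, -30, 61.9, 4.4, 1.376, 1, -30, 61.9, 4.4, 1.376, 1, -30, 61.9, 4.4, 1.376, 1, -30, 61.9, 4.4, 1.376, 1, -30, 61.9, 4.4, 1.376, 1, -30, 61.9, 4.4, 1.376, 1, -30, 61.9, 4.4, 1.376, 1, -30, 61.9, 4.4, 1.376, 1, -30, 61.9, 4.4, 1.376, 1])

```text
clock: 1.8
position: [0.5363, 0.2061, 0.2721]
orientation: [-3.141, -0.0, -0.111]
wrist_force: [0.5, 0.5, 0.4]
finger_gap: -0.0003
```

jog_arm(targets=[0, 0, 0, 0, 1, 0, 0, 0, 0, 1])

```text
clock: 2.0
position: [0.5357, 0.2067, 0.2716]
orientation: [-3.141, 0.001, -0.11]
wrist_force: [0.1, -0.9, -0.2]
finger_gap: 0.0003
```

```bash
python3 - <<'E'
from rig import r
from h import *
st=r.get_state()
print(st['position'],st['joints'],shift(st,[*b2w(.095,.057),.26]))
E
```

```text
[0.53571764 0.20666496 0.27161967] [2.94390694e-01 3.32076981e-01 1.55444792e+00 4.64689886e-04
 1.25583092e+00 4.04054541e-01] (array([15.04, 11.22,  1.15]), np.float64(-0.003))
```

jog_arm(targets=[5, 3.7, 0.4, 0, 1, 10, 7.4, 0.8, 0, 1, 15, 11.2, 1.1, 0, 1, 15, 11.2, 1.1, 0, 1, 15, 11.2, 1.1, 0, 1])

```text
clock: 2.5
position: [0.6749, 0.0784, 0.2604]
orientation: [3.141, -0.002, -0.109]
wrist_force: [-0.8, 0.1, -0.3]
finger_gap: 0.0003
```

```bash
python3 - <<'E'
from rig import r
from h import *
st=r.get_state(); p=r.camera_params("wrist"); im=r.camera("wrist"); cv2.imwrite("pics/w1.png",im[:,:,::-1])
print(st['position'],st['orientation'],p)
for t in("brick1","tin","board"): print(t,[(d['p'],d['at'],onz(p,d['at'][::-1],.083 if t[0]!='t' and t!='board' else .075).round(3),w2b(onz(p,d['at'][::-1],.083 if t=='brick1' else .075)).round(4)) for d in r.mark_of("wrist",t)])
E
```

```text
[0.67486189 0.07836761 0.26039917] [ 3.14055429e+00 -2.12952754e-03 -1.08829696e-01] {'fx': 347.83465544044844, 'fy': 347.83465544044844, 'cx': 318.74853781514844, 'cy': 196.59303434904393, 'dist': array([-0.04219327,  0.        ,  0.        ,  0.        ,  0.        ]), 'R': array([[ 0.99412524, -0.1082242 ,  0.00159298],
       [-0.10472947, -0.9580992 ,  0.26660395],
       [-0.02732676, -0.26520454, -0.96380485]]), 't': array([-0.6630083 ,  0.12270797,  0.37531505])}
brick1 [(0.96, [273.8, 232.5], array([0.601, 0.022, 0.083]), array([ 0.0293, -0.0071])), (0.8, [113.6, 6.7], array([0.46 , 0.163, 0.083]), array([-0.1262,  0.1181])), (0.75, [205.3, 16.2], array([0.444, 0.096, 0.083]), array([-0.1348,  0.0495])), (0.64, [288.8, 158.3], array([0.538, 0.015, 0.083]), array([-0.0319, -0.0208])), (0.55, [320.8, 29.0], array([ 0.418, -0.005,  0.083]), array([-0.1496, -0.0533]))]
tin [(0.77, [238.3, 81.7], array([0.482, 0.061, 0.075]), array([-0.0931,  0.0194]))]
board [(0.67, [226.3, 224.3], array([0.599, 0.059, 0.075]), array([0.0235, 0.0298]))]
```

View pics/w1.png

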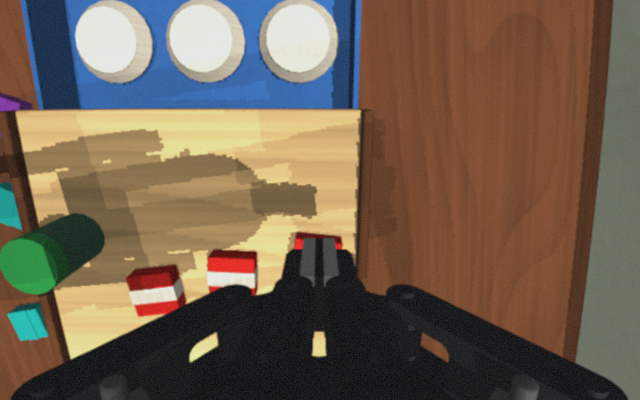

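The wrist view agrees with the triangulation: B is at board (0.029,-0.007), C at (-0.032,-0.021), and the tin near (-0.093,0.02). Brick A's back edge shows at (233,318), beyond the fingers. I'll lower behind A.

jog_arm(targets=[-0.2, 0, 3, 0, 1, -0.2, 0, 6, 0, 1, -0.2, 0, 9, 0, 1, -0.2, 0, 10.4, 0, 1, -0.2, 0, 10.4, 0, 1])

```text
clock: 3.2
position: [0.6678, 0.0819, 0.155]
orientation: [3.141, 0.005, -0.105]
wrist_force: [-0.3, 0.8, 0.7]
finger_gap: -0.0
```

```bash
python3 - <<'E'
from rig import r
from h import *
st=r.get_state(); 
print(st['position'],st['orientation'],w2b(st['position']),st['wrist_force'],shift(st,[*b2w(.095,-.115),.156]))
im=r.camera("wrist"); cv2.imwrite("pics/w2.png",im[:,:,::-1])
E
```

```text
[0.66780159 0.08190411 0.15499512] [ 3.14091613  0.00519576 -0.10517102] [0.08953711 0.05970778] [-0.31588137  0.75925834  0.74926634] (array([ 0.51, 17.47, -0.09]), np.float64(0.002))
```

View pics/w2.png

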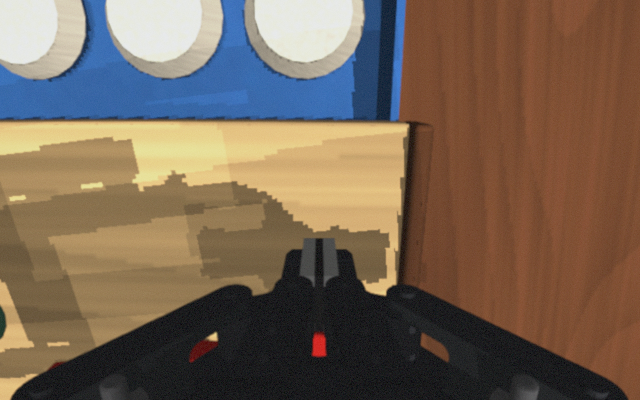

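jog_arm(targets=[0.5, 0.4, 0, 0, 1, 0.5, 0.9, 0, 0, 1, 0.5, 1.4, 0, 0, 1, 0.5, 1.9, 0, 0, 1, 0.5, 2.4, 0, 0, 1, 0.5, 2.9, 0, 0, 1, 0.5, 3.5, 0, 0, 1, 0.5, 4.2, 0, 0, 1, 0.5, 4.9, 0, 0, 1, 0.5, 5.6, 0, 0, 1])

```text
clock: 4.25
position: [0.6691, 0.0238, 0.1569]
orientation: [3.142, 0.0, -0.107]
wrist_force: [0.3, 0.5, 1.4]
finger_gap: -0.0003
```

```bash
python3 - <<'E'
from rig import r
from h import *
st=r.get_state(); 
print(st['position'],w2b(st['position']),st['wrist_force'],shift(st,[*b2w(.095,-.115),.156]))
im=r.camera("scene"); cv2.imwrite("pics/s2.png",cv2.resize(im[140:300,230:440,::-1],None,fx=3.5,fy=3.5))
E
```

```text
[0.66907803 0.02377112 0.15693676] [0.09701461 0.00204357] [0.33210444 0.51222638 1.35823155] (array([-0.2 , 11.7 ,  0.09]), np.float64(-0.0))
```

View pics/s2.png

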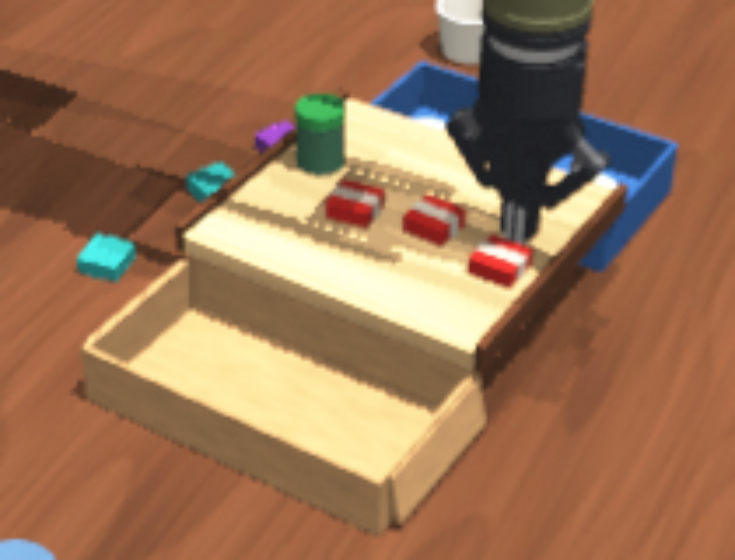

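The fingers push brick A centred and square, at about (262,500). I'll keep going.

jog_arm(targets=[-0.1, 0.6, 0, 0, 1, -0.1, 1.3, 0, 0, 1, -0.1, 2, 0, 0, 1, -0.1, 2.7, 0, 0, 1, -0.1, 3.4, 0, 0, 1, -0.1, 4.1, 0, 0, 1, -0.1, 4.8, 0, 0, 1, -0.1, 5.5, 0, 0, 1, -0.1, 6.2, 0, 0, 1, -0.1, 6.9, 0, 0, 1])

```text
clock: 5.3
position: [0.6607, -0.0447, 0.157]
orientation: [3.142, 0.0, -0.107]
wrist_force: [-1.2, 0.4, -0.1]
finger_gap: 0.0001
```

jog_arm(targets=[0, 0.6, 0, 0, 1, 0, 1.2, 0, 0, 1, 0, 1.8, 0, 0, 1, 0, 2.4, 0, 0, 1, 0, 3, 0, 0, 1, 0, 3.6, 0, 0, 1, 0, 4.2, 0, 0, 1, 0, 4.7, 0, 0, 1, 0, 4.7, 0, 0, 1])

```text
clock: 6.2
position: [0.6557, -0.0917, 0.157]
orientation: [3.141, 0.0, -0.108]
wrist_force: [0.6, 0.0, -0.1]
finger_gap: 0.0003
```

```bash
python3 - <<'E'
from rig import r
from h import *
st=r.get_state(); 
print(st['position'],w2b(st['position']),st['wrist_force'],shift(st,[*b2w(.03,.045),.25]))
im=r.camera("scene"); cv2.imwrite("pics/s3.png",cv2.resize(im[140:300,230:440,::-1],None,fx=3.5,fy=3.5))
E
```

```text
[ 0.6557092  -0.09170367  0.15696051] [ 0.09605448 -0.11419855] [ 0.58313228  0.04712056 -0.11720313] (array([ -6.62, -15.91,  -9.31]), np.float64(-0.001))
```

View pics/s3.png

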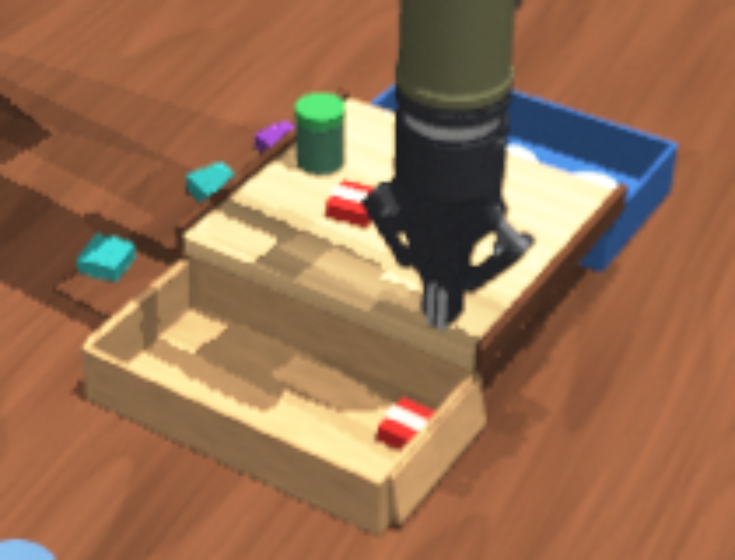

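Brick A lies in the carton at about (422,405). Brick B is next.

jog_arm(targets=[0, 0, -3, 0, 1, 0, 0, -6, 0, 1, -2.2, -4.9, -6, 0, 1, -4.4, -9.8, -6, 0, 1, -6.6, -14, -6, 0, 1, -6.6, -15.9, -6, 0, 1, -6.6, -15.9, -6, 0, 1, -6.6, -15.9, -4, 0, 1, -6.6, -15.9, -2, 0, 1, -6.6, -15.9, -2, 0, 1])

```text
clock: 7.25
position: [0.6055, 0.0736, 0.1745]
orientation: [3.14, 0.005, -0.107]
wrist_force: [-0.7, -0.8, 0.4]
finger_gap: -0.0004
```

```bash
python3 - <<'E'
from rig import r
from h import *
st=r.get_state(); 
print(st['position'],w2b(st['position']),st['wrist_force'],shift(st,[*b2w(.0295,.045),.157]))
im=r.camera("scene"); cv2.imwrite("pics/s4.png",cv2.resize(im[140:300,230:440,::-1],None,fx=3.5,fy=3.5))
E
```

```text
[0.6055056  0.07360925 0.17445396] [0.02848325 0.0448074 ] [-0.65549325 -0.83703004  0.37397163] (array([ 0.11, -0.02,  1.74]), np.float64(-0.0))
```

View pics/s4.png

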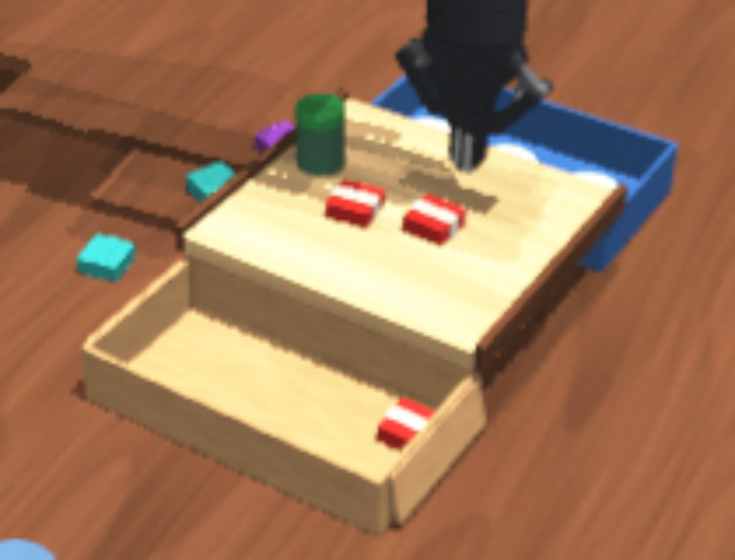

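Brick B, at about (218,434), is untouched and the fingers are behind it.

jog_arm(targets=[0.1, 0, 0.9, 0, 1, 0.1, 0, 1.75, 0, 1, 0.1, 0.3, 1.75, 0, 1, 0.1, 0.9, 1.75, 0, 1, 0.1, 1.4, 1.75, 0, 1, 0.1, 1.9, 1.75, 0, 1, 0.1, 2.4, 1.75, 0, 1, 0.1, 2.9, 1.75, 0, 1, 0.1, 3.5, 1.75, 0, 1, 0.1, 4.2, 1.75, 0, 1])

```text
clock: 8.3
position: [0.6037, 0.032, 0.1596]
orientation: [-3.141, -0.0, -0.107]
wrist_force: [0.6, 0.3, 1.0]
finger_gap: 0.0003
```

jog_arm(targets=[0, 0.6, 0, 0, 1, 0, 1.3, 0, 0, 1, 0, 2, 0, 0, 1, 0, 2.7, 0, 0, 1, 0, 3.4, 0, 0, 1, 0, 4.1, 0, 0, 1, 0, 4.8, 0, 0, 1, 0, 5.5, 0, 0, 1, 0, 6.2, 0, 0, 1, 0, 6.9, 0, 0, 1])

```text
clock: 9.3
position: [0.5962, -0.0368, 0.1595]
orientation: [3.142, 0.0, -0.107]
wrist_force: [0.4, 1.2, 0.1]
finger_gap: 0.0003
```

```bash
python3 - <<'E'
from rig import r
from h import *
st=r.get_state(); 
print(st['position'],w2b(st['position']),st['wrist_force'],shift(st,[*b2w(.0295,-.115),.157]))
im=r.camera("scene"); cv2.imwrite("pics/s5.png",cv2.resize(im[140:300,230:440,::-1],None,fx=3.5,fy=3.5))
E
```

```text
[ 0.5962067  -0.03677315  0.1594733 ] [ 0.03102593 -0.0659368 ] [0.40747404 1.16700404 0.11570307] (array([-0.15,  4.91,  0.25]), np.float64(-0.0))
```

View pics/s5.png

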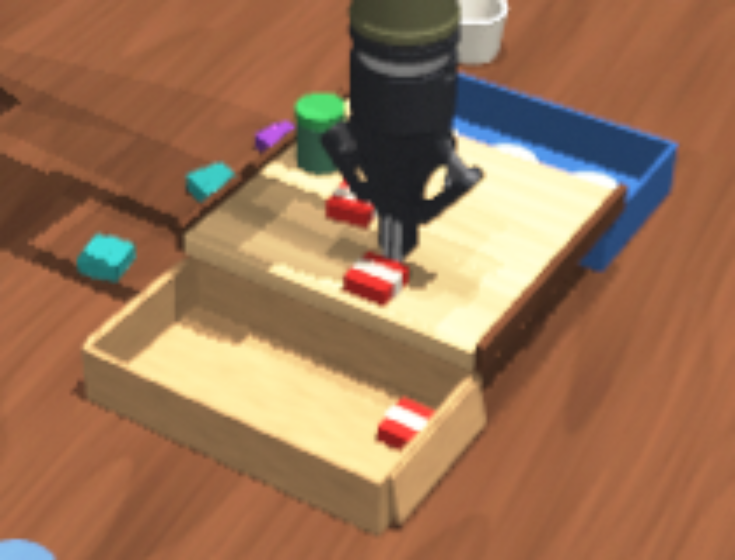

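jog_arm(targets=[-0.1, 0.6, 0.2, 0, 1, -0.1, 1.2, 0.2, 0, 1, -0.1, 1.8, 0.2, 0, 1, -0.1, 2.4, 0.2, 0, 1, -0.1, 3, 0.2, 0, 1, -0.1, 3.6, 0.2, 0, 1, -0.1, 4.2, 0.2, 0, 1, -0.1, 4.9, 0.2, 0, 1, -0.1, 4.9, 0.2, 0, 1, -0.1, 4.9, -3, 0, 1])

```text
clock: 10.35
position: [0.5872, -0.0845, 0.1858]
orientation: [-3.14, 0.01, -0.108]
wrist_force: [-0.2, -1.0, -0.1]
finger_gap: 0.0002
```

```bash
python3 - <<'E'
from rig import r
from h import *
st=r.get_state(); 
print(st['position'],w2b(st['position']),st['wrist_force'],shift(st,[*b2w(-.0325,.032),.157]))
im=r.camera("scene"); cv2.imwrite("pics/s6.png",cv2.resize(im[140:300,230:440,::-1],None,fx=3.5,fy=3.5))
E
```

```text
[ 0.58716228 -0.08450866  0.18578244] [ 0.02713119 -0.11436522] [-0.16155139 -1.01901546 -0.0784898 ] (array([ -5.95, -14.63,   2.95]), np.float64(-0.001))
```

View pics/s6.png

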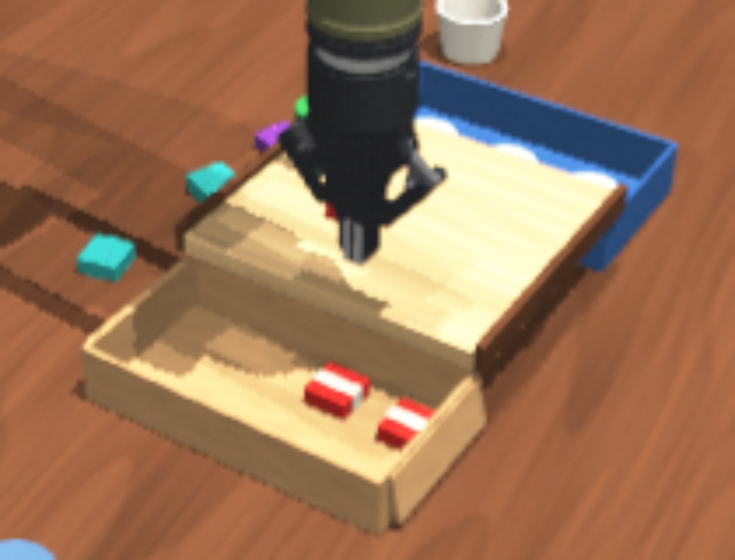

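Brick B is also in the carton, at about (390,337). For brick C I'll go back along B's lane first and then across, staying clear of the tin.

jog_arm(targets=[0, 0, -3, 0, 1, 0, -4.9, -3.5, 0, 1, 0, -9.5, -3.5, 0, 1, -2, -14, -3.5, 0, 1, -4, -14.6, -3.5, 0, 1, -5.8, -14.6, -3.5, 0, 1, -5.8, -14.6, -3.5, 0, 1, -5.8, -14.6, -1, 0, 1, -5.8, -14.6, 1, 0, 1, -5.8, -14.6, 1, 0, 1])

```text
clock: 11.4
position: [0.5473, 0.0661, 0.1774]
orientation: [3.141, 0.004, -0.108]
wrist_force: [-0.6, 0.5, -0.4]
finger_gap: -0.0001
```

```bash
python3 - <<'E'
from rig import r
from h import *
st=r.get_state(); 
print(st['position'],w2b(st['position']),st['wrist_force'],shift(st,[*b2w(-.032,.032),.157]))
for n,s in (("scene",(slice(140,300),slice(230,440))),("top",(slice(105,240),slice(200,410)))):
  im=r.camera(n); cv2.imwrite(f"pics/{n}7.png",cv2.resize(im[s][:,:,::-1],None,fx=3.5,fy=3.5))
E
```

```text
[0.54732841 0.06608017 0.17736146] [-0.02855715  0.03110829] [-0.5502551   0.48089644 -0.43565961] (array([-0.34, -0.09,  2.04]), np.float64(-0.001))
```

View pics/scene7.png

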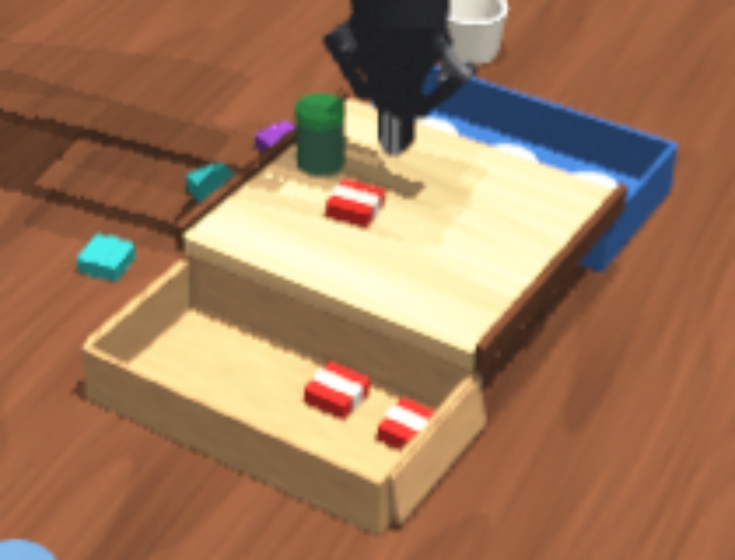

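View pics/top7.png

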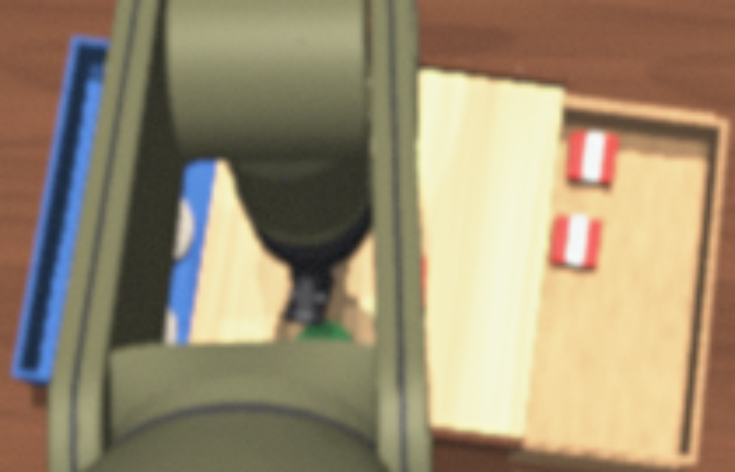

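The fingers stand behind brick C, clear of the tin.

jog_arm(targets=[-0.25, 0, 1, 0, 1, -0.25, 0, 2, 0, 1, -0.25, 0, 2, 0, 1, -0.25, 0.6, 2, 0, 1, -0.25, 1.2, 2, 0, 1, -0.25, 1.7, 2, 0, 1, -0.25, 2.2, 2, 0, 1, -0.25, 2.7, 2, 0, 1, -0.25, 3.2, 2, 0, 1, -0.25, 3.8, 2, 0, 1])

```text
clock: 12.5
position: [0.5414, 0.0287, 0.1596]
orientation: [-3.141, -0.0, -0.107]
wrist_force: [-0.3, 0.0, -0.1]
finger_gap: -0.0003
```

```bash
python3 - <<'E'
from rig import r
from h import *
st=r.get_state(); 
print(st['position'],w2b(st['position']),st['wrist_force'],shift(st,[*b2w(-.032,-.115),.157]))
im=r.camera("scene"); cv2.imwrite("pics/s8.png",cv2.resize(im[140:300,230:440,::-1],None,fx=3.5,fy=3.5))
E
```

```text
[0.54143143 0.02865033 0.15957684] [-0.03042305 -0.00673725] [-0.25283459  0.03722994 -0.09337383] (array([-0.16, 10.83,  0.26]), np.float64(0.0))
```

View pics/s8.png

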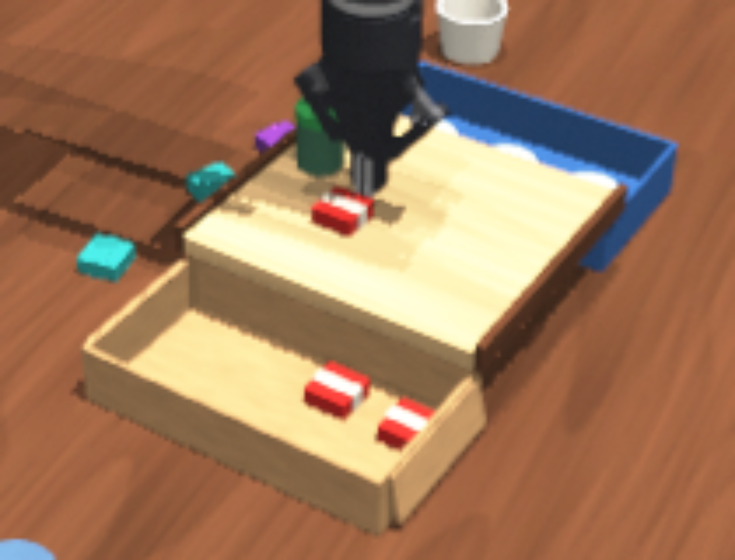

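jog_arm(targets=[-0.1, 0.6, 0.2, 0, 1, -0.2, 1.3, 0.2, 0, 1, -0.3, 2, 0.2, 0, 1, -0.3, 2.6, 0.2, 0, 1, -0.3, 3.2, 0.2, 0, 1, -0.3, 3.8, 0.2, 0, 1, -0.3, 4.4, 0.2, 0, 1, -0.3, 5, 0.2, 0, 1, -0.3, 5.6, 0.2, 0, 1, -0.3, 6.2, 0.2, 0, 1])

```text
clock: 13.55
position: [0.5318, -0.0328, 0.1575]
orientation: [-3.142, -0.0, -0.107]
wrist_force: [0.2, -0.3, -0.1]
finger_gap: -0.0001
```

```bash
python3 - <<'E'
from rig import r
from h import *
st=r.get_state(); 
print(st['position'],w2b(st['position']),st['wrist_force'],shift(st,[*b2w(-.034,-.115),.157]))
im=r.camera("scene"); cv2.imwrite("pics/s9.png",cv2.resize(im[140:300,230:440,::-1],None,fx=3.5,fy=3.5))
E
```

```text
[ 0.53181603 -0.03276128  0.15748434] [-0.03342495 -0.06882454] [ 0.23450925 -0.26766722 -0.10992117] (array([-0.06,  4.62,  0.05]), np.float64(-0.0))
```

View pics/s9.png

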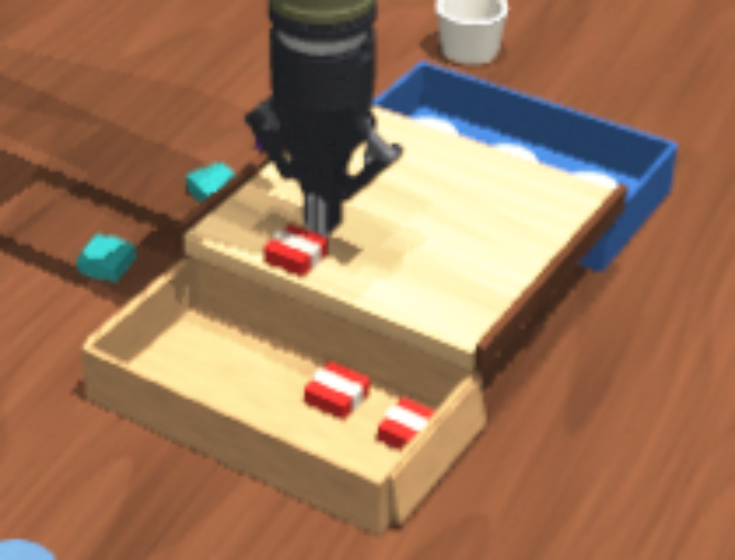

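jog_arm(targets=[0, 0.6, 0, 0, 1, 0, 1.2, 0, 0, 1, 0, 1.8, 0, 0, 1, 0, 2.4, 0, 0, 1, 0, 3, 0, 0, 1, 0, 3.6, 0, 0, 1, 0, 4.2, 0, 0, 1, 0, 4.8, 0, 0, 1, 0, 4.8, 0, 0, 1, 0, 4.8, -3, 0, 1])

```text
clock: 14.6
position: [0.5241, -0.0797, 0.1845]
orientation: [-3.14, 0.008, -0.108]
wrist_force: [0.0, -0.4, -0.8]
finger_gap: -0.0
```

jog_arm(targets=[0, 0, -4, 0, 1, 0, 0, -8, 0, 1, 0, 0, -12, 0, 1, 0, 4, -12, 0, 1, 0, 8, -12, 0, 1, 0, 12, -12, 0, 1, 0, 16, -12, 0, 1, 0, 20, -12, 0, 1, 0, 20, -12, 0, 1, 0, 20, -12, 0, 1])

```text
clock: 15.6
position: [0.505, -0.2795, 0.3071]
orientation: [-3.141, 0.001, -0.109]
wrist_force: [-1.1, -0.2, -0.9]
finger_gap: 0.0001
```

```bash
python3 - <<'E'
from rig import r
from h import *
st=r.get_state(); print(st['position'],st['wrist_force'],st['clock'])
for n,s in (("scene",(slice(140,350),slice(200,440))),("top",(slice(105,280),slice(140,520)))):
  im=r.camera(n); k=2.1 if n=="top" else 2.8
  cv2.imwrite(f"pics/{n}10.png",cv2.resize(im[s][:,:,::-1],None,fx=k,fy=k))
  for t in("brick1","tin","cup","canister"): print(n,t,[(d['p'],d['at']) for d in r.mark_of(n,t)])
E
```

```text
[ 0.504998   -0.27948938  0.30711967] [-1.14313944 -0.21327001 -0.85202161] 15.6
scene brick1 [(0.62, [246.2, 298.9]), (0.57, [260.0, 344.2]), (0.53, [250.1, 325.3]), (0.51, [191.6, 292.1]), (0.47, [209.2, 257.3])]
scene tin [(0.62, [186.1, 317.7])]
scene cup [(0.88, [157.2, 362.7])]
scene canister [(0.69, [251.0, 325.1]), (0.56, [332.9, 233.9])]
top brick1 [(0.7, [150.6, 372.0]), (0.7, [202.5, 366.8]), (0.63, [249.2, 249.4]), (0.59, [172.1, 365.4]), (0.58, [258.7, 288.3]), (0.51, [267.2, 338.2])]
top tin [(0.39, [216.3, 159.7])]
top cup [(0.9, [214.8, 158.6])]
top canister []
```

View pics/scene10.png

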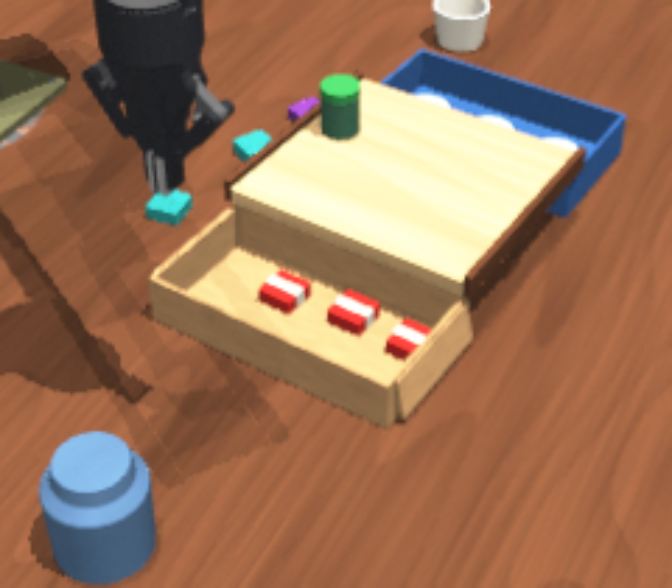

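View pics/top10.png

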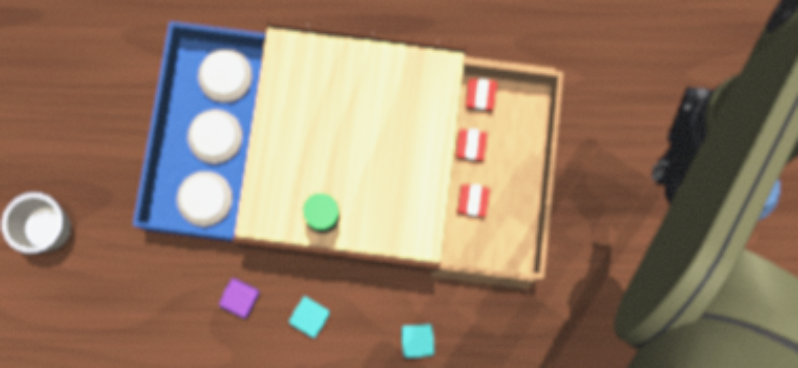

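All three bricks lie flat in the carton, at about (95,482), (145,471) and (200,473) in the top view. The tin lid is still at full-image pixel (206,292), and the cup and canister are unmoved.

```bash
python3 -c "
from rig import r
print(r.sign_off())"
```

```text
the job is handed in; nothing more can be done
None
```

I pushed all three red bricks along their lanes with closed fingers and over the board's -y end into the carton. I signed off at about 16 s. The sign-off reports no verdict.

**Last checks:**
- **Bricks:** the scene and top views both show the three bricks lying flat inside the carton. The wrist force, read at the end of each move, stayed below about 2 N.
- **Blue box:** it holds only its three tea cakes.
- **Tin:** it is upright, with its lid at the same top-view pixel as at the start, (206,292).
- **Cup and canister:** their image positions agree with the start within the detector's scatter of about 2–3 pixels.
- **Arm:** it finished clear of everything.

**Disagreements:**
- **Heights:** the two-view heights came out 4–5 mm lower than the text gives: board top 71 instead of 75 mm, brick tops 85–86 instead of 91 mm. I set the finger height from the text.
- **Last top view:** the network missed the canister, which the arm partly hid, and gave only a wrong, low-confidence hit for the tin. I checked the tin by eye in both views and the canister in the scene view.

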